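# Tidy the breakfast bar into its trays

## Robot

A 6-joint arm with a two-finger parallel gripper is mounted at the origin on the work surface. World frame = base frame: x ahead of the robot, y to its left, z up, the work surface at z = 0. Lengths are in m, angles in rad, forces in N, time in s.
With the tool pointing down it reaches from about 0.275 to 0.825 m from the base axis. Payload 5.2 kg.
Tool frame: the origin (TCP) lies at the very end of the fingers, on their centre line; the grasp point (between the pads) lies 19 mm behind it; z points along the fingers, y is the line along which they close (so a half turn about z gives the same grasp; the last joint's range is limited). The gripper opens to 93 mm and grips with 3 to 60 N. Pads are 15 mm wide; open, the fingers measure 128 mm over their backs; the gripper's body (75 mm by 188 mm) begins 65 mm behind the grasp point.
Start: joints at [-0.203, 0.259, 1.535, -0, 1.348, -0.203], TCP at [0.55, 0, 0.219] pointing down, gripper open.
Joint ranges: [-3.14, 3.14], [-0.91, 2.08], [0.19, 2.58], [-1.22, 4.36], [0.22, 2.71], [-3.12, 3.12]. Speed limits (rad/s): [2.57, 2.57, 3.14, 3.14, 3.14, 3.14].

## Interface

Orientations are given as a 3x3 rotation matrix whose columns are the frame's x, y, z axes.
In Python, from rig import read_state, capture, close_job gives the robot as it stands.
- The arm moves only by the tool apply_moves, never from a script. Its arguments are lists of equal length, an entry for each row: "slide": the shift along the tool's x, y, z in cm, a list of three; "dr": the turn, a rotation vector about the tool's x, y, z in degrees, a list of three. In form: {"slide": [[x, y, z], ...], "dr": [[rx, ry, rz], ...]}. A call has exactly 8 rows; each row shifts and turns the commanded pose from where the row before left it, along the tool's axes as they then stand; what a row does not reach is not made up. A row lasts 1/12 s, in which the tool goes at most 41.7 mm and 7.16 degrees, less where a joint would pass 70% of its speed; a pose out of reach is approached as far as the arm can. A call with a gripper value outside its range is refused whole. "jaw" is the opening, from -1 (shut) to 1 (fully open), set as the call begins (left out, the last holds). The fingers move at their own pace and stop on an object; "force" is the grip in N (left out, the last holds). Time passes only in rows, so rows that do not move let the fingers close, or fill a call up. It gives the time, the measured TCP pose, the force, the opening and the grip force at its end, in the units of the state.
- read_state(): the state, without advancing time (a new reading comes with each control period).
- capture(name): name is "scene" or "side" or "wrist"; returns a dict with "image" (420x560x3 uint8, red, green, blue), "intrinsics" (3x3 intrinsics, pixels), "k1" (the pictures are not rectified: a ray, as slopes to the right and down, at radius r is drawn at 1 + k1 r^2 times it, then the intrinsics apply), "rvec" (rotation vector, rad) and "tvec" (3), from world to camera coordinates, as OpenCV has them; the wrist camera has in their place "mount" (4x4, takes a point from camera to tool coordinates, whose origin is the TCP and whose axes are the flange's). Camera axes: x right, y down, z forward; pixel columns grow to the right and rows downward; lengths in m; the calibration is good to about 2 mm. A picture is of the moment at which its call begins: read the wrist's pose just before it. There is no depth.
- close_job(): hands the job in; it is judged then, once.
The state is a dict: "clock": time; "joints": joint angles; "qvel": joint speeds; "tau": joint torques, N m; "eef_pos": TCP position; "eef_rot": TCP orientation; "contact_force": force on the tool from outside, world axes, zero at the start; "wrist_torque": the same for the moment, N m; "opening": finger opening in m; "finger_force": force on a finger pad.
Only numpy, scipy, OpenCV 4.12 (cv2) and the standard library are available. Lean on these libraries where they do the work, as an engineer would, in place of code of your own. Each camera call takes 0.05 s, during which the arm holds its last target. There are 200 camera calls.

## Task

Put away the five things lying about on the breakfast bar: stand both spice jars upright in the dark wooden tray, put both coffee capsules in the round yellow dish, and lay the little spatula flat inside the blue tray. Each must rest on the bottom of its own container, the containers stay standing on the counter, and leave the blue cup and the orange ramekin where they are.

Things in the scene. Friction and masses are not known exactly. Their poses are not given: they have to be found in the camera images.
- jar_red: closed spice jar standing upright on the counter, rust-brown body with a paper band and red screw cap; 44 mm diameter up to 58 mm, cap 41 mm diameter, 75 mm tall in all, about 150 g. Origin at the centre of its underside, z up.
- jar_green: closed spice jar standing upright on the counter, green body with a paper band and green screw cap; 44 mm diameter up to 58 mm, cap 41 mm diameter, 75 mm tall in all, about 150 g. Origin at the centre of its underside, z up.
- capsule_purple: purple coffee capsule standing on its wide rim on the counter: rim 37 mm diameter and 3 mm thick at the bottom, above it a body tapering from 33 mm to 28 mm diameter at 24 mm, 28 mm tall in all, about 15 g. Origin at the centre of its underside, z up.
- capsule_turquoise: turquoise coffee capsule standing on its wide rim on the counter: rim 37 mm diameter and 3 mm thick at the bottom, above it a body tapering from 33 mm to 28 mm diameter at 24 mm, 28 mm tall in all, about 15 g. Origin at the centre of its underside, z up.
- spatula: small spatula lying flat on the counter, 150 mm long, 50 g: light-wood handle 14 x 14 mm, 100 mm long, then an orange blade 50 x 34 mm, 10 mm thick. Origin on the underside at half its length; x along it towards the blade (handle x = -75 to +25 mm, blade +25 to +75 mm), z up. It balances at about x = +10 mm; gripping the handle at x = 0 to +15 mm is good.
- spice_tray: open dark wooden tray, outside 85 x 160 mm, 30 mm high, walls and floor 5 mm thick (inside 75 x 150 mm): home of the spice jars. Loose but heavy (0.8 kg), stands on the counter with its long side roughly across the robot's view. Origin at the centre of its underside; x along the short side, y along the long side, z up.
- capsule_dish: round yellow open dish with flat floor, 150 mm outside diameter at the rim (about 136 mm inside at the floor), 30 mm high, wall 4 mm, floor 5 mm thick: home of the coffee capsules. Loose but heavy (0.8 kg). Origin at the centre of its underside, z up.
- tool_tray: open blue metal tray, outside 85 x 190 mm, 25 mm high, walls and floor 5 mm thick (inside 75 x 180 mm): home of the spatula. Loose but heavy (0.8 kg), stands on the counter with its long side roughly across the robot's view. Origin at the centre of its underside; x along the short side, y along the long side, z up.
- cup: blue ceramic cup without handle, 64 mm diameter, 55 mm tall, 250 g; not part of the job, to be left where it is. Origin at the centre of its underside.
- ramekin: orange ramekin, 72 mm diameter, 42 mm tall, 250 g; not part of the job, to be left where it is. Origin at the centre of its underside.

How it is judged:
By the outcome, as a careful person would: the job done as asked, in the order asked, and still so for the second after the job is handed in, with the robot touching nothing.
It also fails if it takes over 125 s, if anything falls off the work surface, if the arm or the gripper's body presses on something with over 40 N, if the wrist force passes 120 N, or if a joint passes its speed limit or range.

## Working session

There is one attempt and no reset: what is moved stays moved. The work goes in short steps, Python scripts to look and compute and a tool call to move; the robot and the scene stay as the last step left them, time stands still between calls to the robot, and variables do not carry over. Pictures are saved under pics/ and viewed, at most 14 in all, crops included, and the job is handed in when it is done.

Besides the shell and the picture viewer there is one more tool, called after "Call:" as name(argument=value, ...) on one line, values as JSON. apply_moves: Moves the arm, as the interface text tells. Its arguments: {"type":"object","properties":{"slide":{"type":"array"},"dr":{"type":"array"},"jaw":{"type":"number"},"force":{"type":"number"}},"required":["slide","dr"]}

```bash
mkdir -p pics; cat > h.py <<'E'
import numpy as np, cv2
from rig import read_state, capture
def snap(cam,name):
    c=capture(cam); cv2.imwrite(f'pics/{name}.png',c['image'][:,:,::-1]); np.save(f'pics/{name}.npy',c,allow_pickle=True); return c
def ray(c,uv):
    K=c['intrinsics']; u=np.asarray(uv,float)
    p=np.array([(u[0]-K[0][2])/K[0][0],(u[1]-K[1][2])/K[1][1]]); q=p.copy()
    for _ in range(30): q=p/(1+c['k1']*(q@q))
    return np.r_[q,1]
def w(c,uv,z):
    R=cv2.Rodrigues(np.asarray(c['rvec'],float))[0]; t=np.asarray(c['tvec'],float).ravel()
    o=-R.T@t; d=R.T@ray(c,uv); return (o+d*(z-o[2])/d[2])
def proj(c,P):
    R=cv2.Rodrigues(np.asarray(c['rvec'],float))[0]; t=np.asarray(c['tvec'],float).ravel()
    q=R@np.asarray(P,float)+t; q=q[:2]/q[2]; q=q*(1+c['k1']*(q@q)); K=np.asarray(c['intrinsics']); return K[:2,:2]@q+K[:2,2]
def load(n): return np.load(f'pics/{n}.npy',allow_pickle=True).item()
E
python3 - <<'E'
from h import *
for n in('scene','side'):
    c=snap(n,n+'0'); R=cv2.Rodrigues(np.array(c['rvec'],float))[0]; print(n,-R.T@np.array(c['tvec']).ravel(),c['intrinsics'],c['k1'],R[2])
s=read_state();print(s)
E
```

```text
scene [0.81302425 0.38725075 0.74437823] [[392.36578123   0.         276.42075589]
 [  0.         392.36578123 212.8632772 ]
 [  0.           0.           1.        ]] -0.014405804848585644 [-0.35134039 -0.45741518 -0.81690347]
side [-0.01245096 -0.58530856  0.91991788] [[495.78827565   0.         278.59434596]
 [  0.         495.78827565 209.67540851]
 [  0.           0.           1.        ]] -0.03538394642702839 [ 0.45118242  0.47063885 -0.75824369]
{'clock': 0.1, 'joints': array([-2.02806971e-01,  2.59251813e-01,  1.53593942e+00, -4.82506191e-07,
        1.34801257e+00, -2.02762960e-01]), 'qvel': array([ 0.00053089, -0.00052872, -0.00274716, -0.00079878,  0.00083587,
        0.0004226 ]), 'tau': array([ 2.99393134e-03, -4.38208973e+01, -2.84642941e+01,  7.21958186e-02,
        3.61894083e-02, -1.01468524e-04]), 'eef_pos': array([5.49519290e-01, 1.18316988e-04, 2.17924435e-01]), 'eef_rot': array([[ 4.41597826e-05,  9.99998754e-01, -1.57822455e-03],
       [ 9.99999947e-01, -4.36484011e-05,  3.24056232e-04],
       [ 3.23986941e-04, -1.57823878e-03, -9.99998702e-01]]), 'contact_force': array([ 0.02519828, -0.12187127, -0.52851244]), 'wrist_torque': array([-0.04836233,  0.0459008 , -0.01232151]), 'finger_force': 0.0, 'opening': 0.09298833522565035}
```

View pics/scene0.png

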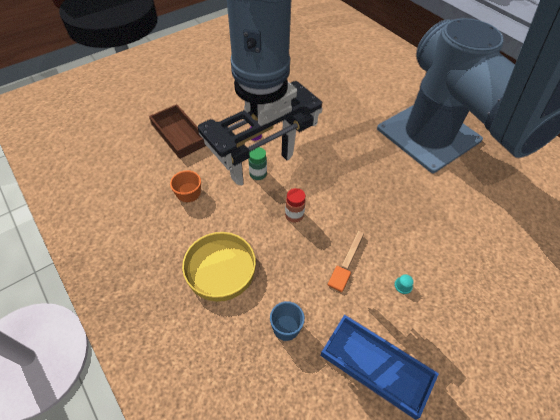

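View pics/side0.png

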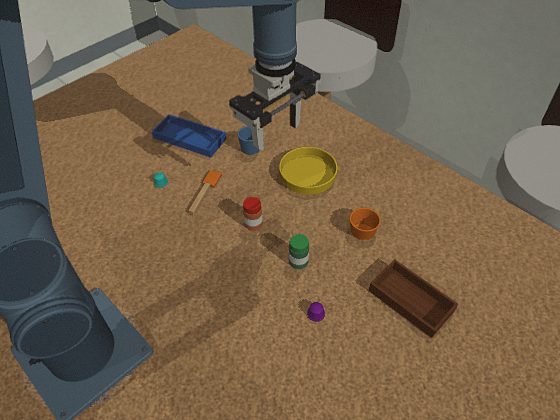

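Both pictures show all the objects. The side view has the red jar near (253,213), green near (299,252), purple (317,312), turquoise (160,180), spatula (205,190), dark tray (413,297), dish (308,171) and blue tray (189,136). I'll enlarge to read them more closely.

```bash
python3 - <<'E'
import cv2
a=cv2.imread('pics/side0.png')[110:340,140:470]; cv2.imwrite('pics/sc.png',cv2.resize(a,None,fx=2.4,fy=2.4,interpolation=cv2.INTER_CUBIC))
a=cv2.imread('pics/scene0.png')[100:415,140:450]; cv2.imwrite('pics/cc.png',cv2.resize(a,None,fx=1.9,fy=1.9,interpolation=cv2.INTER_CUBIC))
E
```

```text
(no output)
```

View pics/sc.png

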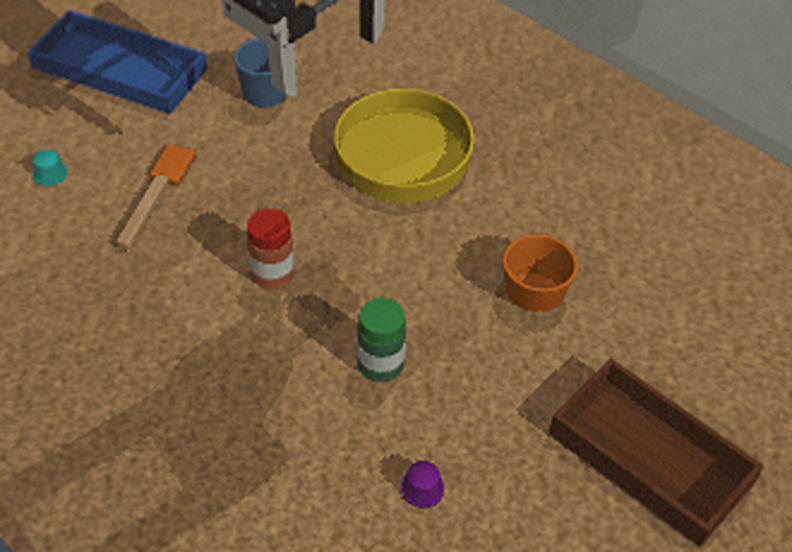

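View pics/cc.png

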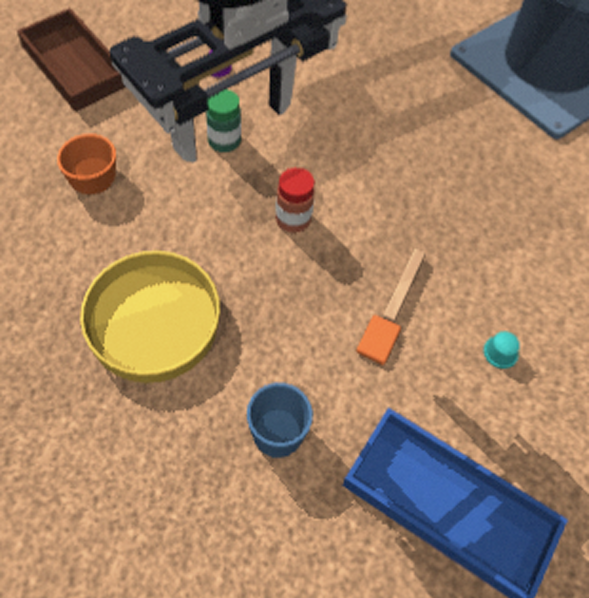

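```bash
cat > fit.py <<'E'
from h import *
from scipy.optimize import least_squares
S=load('side0');C=load('scene0')
s=lambda *p:np.array(p,float).reshape(-1,2)/2.4+[140,110]
k=lambda *p:np.array(p,float).reshape(-1,2)/1.9+[140,100]
a=np.linspace(0,2*np.pi,40)
def cyl(rz): return np.array([[r*np.cos(t),r*np.sin(t),z] for r,z in rz for t in a])
J=cyl([(.022,0),(.022,.058),(.0205,.075)]);P=cyl([(.0185,0),(.0185,.003),(.014,.024),(.012,.028)])
D=cyl([(.068,0),(.075,.03)]);CU=cyl([(.028,0),(.032,.055)]);RA=cyl([(.031,0),(.036,.042)])
def bb(c,M): q=np.array([proj(c,p) for p in M]);return np.r_[q.min(0),q.max(0)]
def fit(n,M,obs):
    f=lambda x:np.concatenate([bb(c,M+np.r_[x,0])-o.ravel() for c,o in obs])
    r=least_squares(f,[.5,0]);print(n,r.x.round(4),'rad',np.hypot(*r.x).round(3),r.fun.round(1))
if __name__=='__main__':
    fit('red',J,[(S,s(247,209,294,287)),(C,k(276,168,315,231))])
    fit('green',J,[(S,s(357,297,407,379)),(C,k(207,91,242,151))])
    fit('purple',P,[(S,s(402,461,444,507))])
    fit('turq',P,[(S,s(32,150,67,187)),(C,k(484,331,520,368))])
    fit('dish',D,[(S,s(334,88,474,200)),(C,k(82,251,220,380))])
    fit('cup',CU,[(C,k(247,382,312,456))])
    fit('ram',RA,[(S,s(503,236,577,309)),(C,k(59,134,117,194))])
    def pts(n,c,q,z):
        for p in q: print(n,w(c,p,z).round(4))
    pts('spiceS',S,s(612,361,760,466,703,531,553,416),.03);pts('spiceC',C,k(20,41,66,12),.03)
    pts('toolS',S,s(71,14,206,62,167,96,31,51),.025);pts('toolC',C,k(390,411,565,521,527,588,346,475),.025)
    pts('spatS blade',S,s(168,145,196,150,182,182,152,176),.01);pts('spatC',C,k(372,316,401,327,386,362,358,350),.01)
    pts('hS',S,s(122,243),.01);pts('hC',C,k(418,251),.014)
E
python3 fit.py
```

```text
red [ 0.4621 -0.0015] rad 0.462 [-0.6 -1.2 -0.1  1.  -0.5 -1.1 -0.1  0.9]
green [ 0.4594 -0.1528] rad 0.484 [-0.3 -0.9 -0.8  0.8 -0.7 -1.5 -0.5  1. ]
purple [ 0.389  -0.2716] rad 0.474 [-0.2 -0.4  0.2  0.4]
turq [0.3872 0.2709] rad 0.473 [-0.3 -1.3 -0.3 -0.5 -0.4 -0.6  0.  -0.4]
dish [0.674  0.0192] rad 0.674 [-0.7 -0.7 -0.5 -0.2 -1.  -0.6  0.2 -0.3]
cup [0.6368 0.198 ] rad 0.667 [-0.5 -1.3  0.5  1.2]
ram [ 0.6286 -0.2006] rad 0.66 [-0.8 -1.5 -0.1  1.7 -1.1 -1.   0.2  0.7]
spiceS [ 0.5913 -0.3166  0.03  ]
spiceS [ 0.5915 -0.471   0.03  ]
spiceS [ 0.507  -0.4706  0.03  ]
spiceS [ 0.5081 -0.3148  0.03  ]
spiceC [ 0.602  -0.4466  0.03  ]
spiceC [ 0.521  -0.4644  0.03  ]
toolS [0.5518 0.4456 0.025 ]
toolS [0.6072 0.2628 0.025 ]
toolS [0.5394 0.2506 0.025 ]
toolS [0.4785 0.4243 0.025 ]
toolC [0.5396 0.2546 0.025 ]
toolC [0.479 0.429 0.025]
toolC [0.5501 0.4466 0.025 ]
toolC [0.6159 0.277  0.025 ]
spatS blade [0.4991 0.2031 0.01  ]
spatS blade [0.5154 0.1754 0.01  ]
spatS blade [0.474  0.1497 0.01  ]
spatS blade [0.4573 0.1793 0.01  ]
spatC [0.4771 0.1592 0.01  ]
spatC [0.4602 0.188  0.01  ]
spatC [0.5011 0.2092 0.01  ]
spatC [0.5163 0.1811 0.01  ]
hS [0.3766 0.1281 0.01  ]
hC [0.3794 0.1281 0.014 ]
```

The side-view and scene-view fits agree within a few mm for most things. The fitted sizes match the given ones: tray about 155x84 mm, spatula about 150 mm. I'll go over the red jar first.

Call:
apply_moves(slide=[[-0.05, -2.9, 0], [-0.05, -2.9, 0], [-0.05, -2.9, 3.3], [0, 0, 3.3], [0, 0, 2.4], [0, 0, 0], [0, 0, 0], [0, 0, 0]], dr=[[0, 0, 0], [0, 0, 0], [0, 0, 0], [0, 0, 0], [0, 0, 0], [0, 0, 0], [0, 0, 0], [0, 0, 0]], jaw=1, force=25)

```text
clock: 0.77
eef_pos: [0.4656, -0.0017, 0.1315]
eef_rot: [[-0.0, 1.0, 0.001], [1.0, 0.0, -0.0], [-0.0, 0.001, -1.0]]
contact_force: [0.5, -0.3, 0.1]
opening: 0.0931
finger_force: 0.0
```

```bash
cat >> h.py <<'E'
def wsnap(name):
    s=read_state(); c=snap('wrist',name); M=np.asarray(c['mount']); T=np.eye(4);T[:3,:3]=s['eef_rot'];T[:3,3]=s['eef_pos']
    X=np.linalg.inv(T@M); c['rvec']=cv2.Rodrigues(X[:3,:3])[0]; c['tvec']=X[:3,3]; np.save(f'pics/{name}.npy',c,allow_pickle=True); return c
def outline(img,c,P,col=(255,255,255)):
    q=np.array([proj(c,p) for p in P]).round().astype(int); cv2.polylines(img,[q],True,col,1)
def circ(x,y,r,z,n=40):
    a=np.linspace(0,2*np.pi,n); return np.c_[x+r*np.cos(a),y+r*np.sin(a),0*a+z]
def rect(x,y,lx,ly,yaw,z):
    R=np.array([[np.cos(yaw),-np.sin(yaw)],[np.sin(yaw),np.cos(yaw)]]); p=np.array([[1,1],[-1,1],[-1,-1],[1,-1]])*[lx/2,ly/2]
    return np.c_[p@R.T+[x,y],np.full(4,z)]
E
cat > ov.py <<'E'
import sys
from h import *
n=sys.argv[1]; c=load(n); im=c['image'][:,:,::-1].copy(); f=float(sys.argv[2]) if len(sys.argv)>2 else 1.4
for x,y in((.462,-.0015),(.4594,-.1528)): outline(im,c,circ(x,y,.0205,.075)); outline(im,c,circ(x,y,.022,0),(255,255,0))
for x,y in((.389,-.2716),(.3872,.2709)): outline(im,c,circ(x,y,.0185,0))
outline(im,c,circ(.674,.0192,.075,.03)); outline(im,c,rect(.5495,-.393,.085,.16,0,.03)); outline(im,c,rect(.545,.349,.085,.19,.325,.025))
a=np.radians(27.5);d=np.array([np.cos(a),np.sin(a)]);h=np.array([.378,.128])
b=h+d*.125;outline(im,c,rect(*b,.05,.034,a,.01))
b=h+d*.05;outline(im,c,rect(*b,.1,.014,a,.014))
cv2.imwrite(f'pics/{n}_ov.png',cv2.resize(im,None,fx=f,fy=f,interpolation=cv2.INTER_CUBIC)[:600,:800])
E
python3 - <<'E'
from h import *
wsnap('w1'); s=read_state(); print(s['clock'],s['eef_pos'])
E
python3 ov.py w1; python3 ov.py scene0
```

```text
0.8167 [ 0.46597052 -0.00176868  0.13186767]
```

View pics/w1_ov.png

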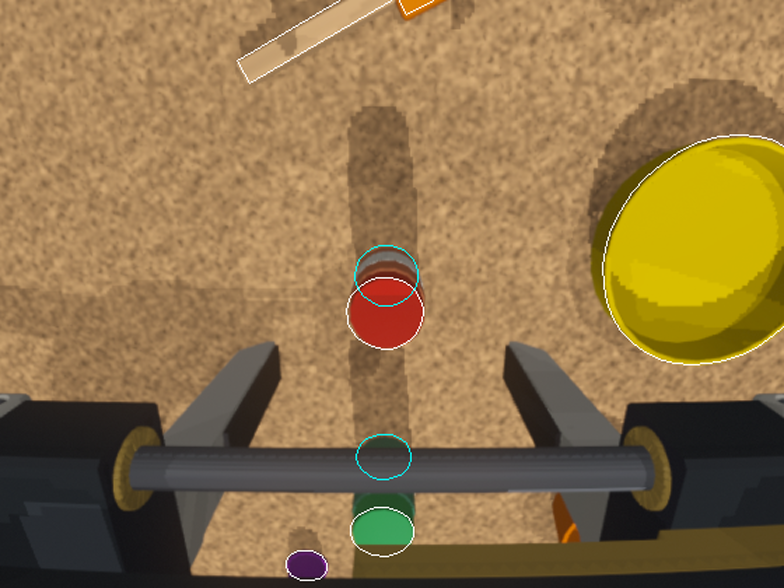

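View pics/scene0_ov.png

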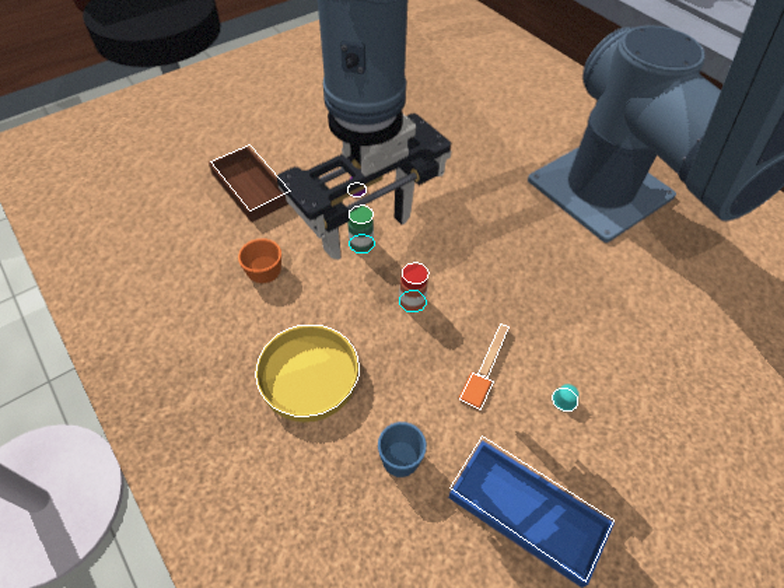

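The overlays match all the objects in both pictures, so the fits are good. The red jar is centred at about (385,312) in the wrist overlay. Next I descend and grip.

Call:
apply_moves(slide=[[0, -0.4, 0], [0, 0, 3], [0, 0, 3], [0, 0, 3], [0, 0, 1], [0, 0, 0], [0, 0, 0], [0, 0, 0]], dr=[[0, 0, 0], [0, 0, 0], [0, 0, 0], [0, 0, 0], [0, 0, 0], [0, 0, 0], [0, 0, 0], [0, 0, 0]])

```text
clock: 1.48
eef_pos: [0.4619, -0.0018, 0.0318]
eef_rot: [[-0.0, 1.0, 0.003], [1.0, 0.0, -0.001], [-0.001, 0.003, -1.0]]
contact_force: [0.5, -0.5, 0.6]
opening: 0.0932
finger_force: 0.0
```

Call:
apply_moves(slide=[[0, 0, 0], [0, 0, 0], [0, 0, 0], [0, 0, 0], [0, 0, 0], [0, 0, 0], [0, 0, 0], [0, 0, 0]], dr=[[0, 0, 0], [0, 0, 0], [0, 0, 0], [0, 0, 0], [0, 0, 0], [0, 0, 0], [0, 0, 0], [0, 0, 0]], jaw=-1, force=25)

```text
clock: 2.15
eef_pos: [0.4607, -0.0015, 0.0304]
eef_rot: [[-0.0, 1.0, 0.0], [1.0, 0.0, -0.0], [-0.0, 0.0, -1.0]]
contact_force: [1.6, 0.2, -0.7]
opening: 0.0441
finger_force: 0.3
```

Call:
apply_moves(slide=[[0, 0, 0], [0, 0, 0], [0, 0, -1], [0, 0, -3], [0, 0, -3], [0, 0, -3], [-1, 0.6, -2], [-2, 1, 0]], dr=[[0, 0, 0], [0, 0, 0], [0, 0, 0], [0, 0, 0], [0, 0, 0], [0, 0, 0], [0, 0, 0], [0, 0, 0]])

```text
clock: 2.82
eef_pos: [0.4781, -0.0307, 0.1546]
eef_rot: [[-0.002, 1.0, 0.006], [1.0, 0.002, -0.001], [-0.001, 0.006, -1.0]]
contact_force: [0.9, -0.3, -2.4]
opening: 0.0434
finger_force: 25.0
```

Call:
apply_moves(slide=[[-3.5, 0.7, 0], [-3.5, 0.7, 0], [-3.5, 0.7, 0], [-3.5, 0.7, 0], [-3.5, 0.7, 0], [-3.5, 0.7, 0], [-3.5, 0.7, 0], [-3.5, 0.7, 0]], dr=[[0, 0, 0], [0, 0, 0], [0, 0, 0], [0, 0, 0], [0, 0, 0], [0, 0, 0], [0, 0, 0], [0, 0, 0]])

```text
clock: 3.48
eef_pos: [0.5321, -0.3129, 0.1497]
eef_rot: [[0.0, 1.0, -0.001], [1.0, -0.0, 0.001], [0.001, -0.001, -1.0]]
contact_force: [0.5, -0.2, -0.7]
opening: 0.0434
finger_force: 25.0
```

Call:
apply_moves(slide=[[-3.5, 0.5, 0], [-3.5, 0.5, 0], [-3, 0.5, 0], [-1.5, 0.2, 0], [0, 0, 0], [0, 0, 0], [0, 0, 0], [0, 0, 0]], dr=[[0, 0, 0], [0, 0, 0], [0, 0, 0], [0, 0, 0], [0, 0, 0], [0, 0, 0], [0, 0, 0], [0, 0, 0]])

```text
clock: 4.15
eef_pos: [0.5495, -0.4248, 0.1502]
eef_rot: [[-0.001, 1.0, -0.001], [1.0, 0.001, 0.001], [0.001, -0.001, -1.0]]
contact_force: [0.6, -0.4, -1.7]
opening: 0.0431
finger_force: 25.0
```

Call:
apply_moves(slide=[[-0.4, 0, 2], [0, 0, 3], [0, 0, 3], [0, 0, 2], [0, 0, 0.8], [0, 0, 0.4], [0, 0, 0], [0, 0, 0]], dr=[[0, 0, 0], [0, 0, 0], [0, 0, 0], [0, 0, 0], [0, 0, 0], [0, 0, 0], [0, 0, 0], [0, 0, 0]])

```text
clock: 4.82
eef_pos: [0.5504, -0.4308, 0.0401]
eef_rot: [[-0.001, 1.0, 0.002], [1.0, 0.001, -0.002], [-0.002, 0.002, -1.0]]
contact_force: [0.3, 0.4, -1.1]
opening: 0.0431
finger_force: 25.0
```

Call:
apply_moves(slide=[[0, 0, 0.2], [0, 0, 0.2], [0, 0, 0], [0, 0, 0], [0, 0, 0], [0, 0, 0], [0, 0, 0], [0, 0, 0]], dr=[[0, 0, 0], [0, 0, 0], [0, 0, 0], [0, 0, 0], [0, 0, 0], [0, 0, 0], [0, 0, 0], [0, 0, 0]])

```text
clock: 5.48
eef_pos: [0.5501, -0.4311, 0.0354]
eef_rot: [[0.0, 1.0, 0.001], [1.0, -0.0, -0.002], [-0.002, 0.001, -1.0]]
contact_force: [1.3, 0.4, 6.5]
opening: 0.0434
finger_force: 25.0
```

Call:
apply_moves(slide=[[0, 0, 0], [0, 0, 0], [0, 0, 0], [0, 0, 0], [0, 0, 0], [0, 0, 0], [0, 0, 0], [0, 0, 0]], dr=[[0, 0, 0], [0, 0, 0], [0, 0, 0], [0, 0, 0], [0, 0, 0], [0, 0, 0], [0, 0, 0], [0, 0, 0]], jaw=1)

```text
clock: 6.15
eef_pos: [0.5494, -0.4304, 0.0343]
eef_rot: [[0.0, 1.0, -0.0], [1.0, -0.0, 0.0], [0.0, -0.0, -1.0]]
contact_force: [-0.7, -0.0, 0.3]
opening: 0.091
finger_force: 0.0
```

Call:
apply_moves(slide=[[0, 0, -2], [0, 0, -3], [0, 0, -3.5], [0, 0, -3.5], [2, -0.6, -1], [3.5, -1.2, 0], [3.5, -1.2, 0], [3.5, -1.2, 0]], dr=[[0, 0, 0], [0, 0, 0], [0, 0, 0], [0, 0, 0], [0, 0, 0], [0, 0, 0], [0, 0, 0], [0, 0, 0]])

```text
clock: 6.82
eef_pos: [0.5069, -0.3044, 0.1646]
eef_rot: [[0.001, 1.0, 0.001], [1.0, -0.001, -0.0], [-0.0, 0.001, -1.0]]
contact_force: [0.4, -0.3, 0.1]
opening: 0.0928
finger_force: 0.0
```

Call:
apply_moves(slide=[[3.5, -1.2, 0], [3.5, -1.2, 0], [3.5, -1.1, 0], [3.5, -1, 0], [1.5, -0.6, 0], [0, 0, 0], [0, 0, 0], [0, 0, 0]], dr=[[0, 0, 0], [0, 0, 0], [0, 0, 0], [0, 0, 0], [0, 0, 0], [0, 0, 0], [0, 0, 0], [0, 0, 0]])

```text
clock: 7.48
eef_pos: [0.4575, -0.1518, 0.1648]
eef_rot: [[0.0, 1.0, 0.001], [1.0, -0.0, -0.001], [-0.001, 0.001, -1.0]]
contact_force: [-0.7, -0.5, 0.4]
opening: 0.093
finger_force: 0.0
```

Call:
apply_moves(slide=[[-0.1, 0.2, 3], [0, 0, 3.5], [0, 0, 3.5], [0, 0, 2.5], [0, 0, 0.9], [0, 0, 0], [0, 0, 0], [0, 0, 0]], dr=[[0, 0, 0], [0, 0, 0], [0, 0, 0], [0, 0, 0], [0, 0, 0], [0, 0, 0], [0, 0, 0], [0, 0, 0]])

```text
clock: 8.15
eef_pos: [0.4599, -0.1528, 0.0317]
eef_rot: [[0.001, 1.0, 0.002], [1.0, -0.001, -0.002], [-0.002, 0.002, -1.0]]
contact_force: [0.3, 0.5, -0.6]
opening: 0.0929
finger_force: 0.0
```

Call:
apply_moves(slide=[[0, 0, 0], [0, 0, 0], [0, 0, 0], [0, 0, 0], [0, 0, 0], [0, 0, 0], [0, 0, 0], [0, 0, 0]], dr=[[0, 0, 0], [0, 0, 0], [0, 0, 0], [0, 0, 0], [0, 0, 0], [0, 0, 0], [0, 0, 0], [0, 0, 0]], jaw=-1, force=25)

```text
clock: 8.82
eef_pos: [0.4586, -0.1515, 0.0304]
eef_rot: [[-0.0, 1.0, 0.0], [1.0, 0.0, -0.0], [-0.0, 0.0, -1.0]]
contact_force: [1.1, 0.2, 0.5]
opening: 0.044
finger_force: 0.4
```

```bash
python3 - <<'E'
from h import *
snap('side','s2'); a=cv2.imread('pics/s2.png')[110:390,240:520]; cv2.imwrite('pics/s2c.png',cv2.resize(a,None,fx=2.1,fy=2.1,interpolation=cv2.INTER_CUBIC))
E
```

```text
(no output)
```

View pics/s2c.png

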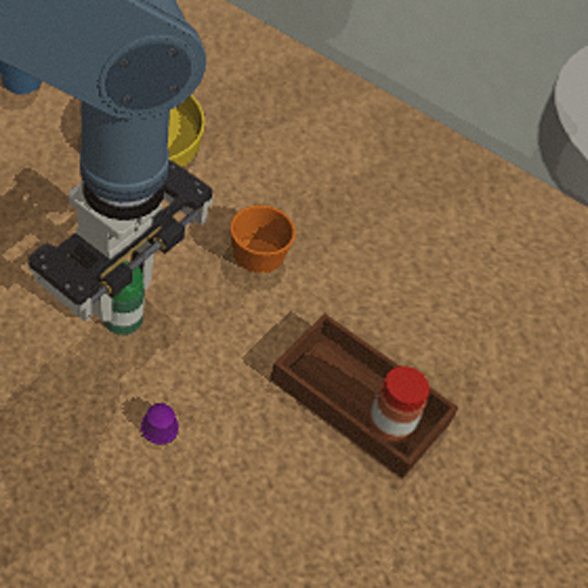

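The red jar stands upright in the dark tray at crop position (400,400), and the tray hasn't moved. Now I carry the green jar there.

Call:
apply_moves(slide=[[0, 0, 0], [0, 0, 0], [0, 0, -1], [0, 0, -3], [0, 0, -3], [0, 0, -3], [-1, 0.5, -2], [-2, 1, 0]], dr=[[0, 0, 0], [0, 0, 0], [0, 0, 0], [0, 0, 0], [0, 0, 0], [0, 0, 0], [0, 0, 0], [0, 0, 0]])

```text
clock: 9.53
eef_pos: [0.475, -0.1812, 0.1557]
eef_rot: [[-0.002, 1.0, 0.006], [1.0, 0.002, -0.003], [-0.003, 0.006, -1.0]]
contact_force: [0.7, -0.4, -0.4]
opening: 0.0437
finger_force: 25.0
```

Call:
apply_moves(slide=[[-3.5, 1.5, 0], [-3.5, 1.5, 0], [-3.5, 1.5, 0], [-3.5, 1.5, 0], [-2.5, 1.2, 0], [-1, 0.4, 0], [0, 0, 0], [0, 0, 0]], dr=[[0, 0, 0], [0, 0, 0], [0, 0, 0], [0, 0, 0], [0, 0, 0], [0, 0, 0], [0, 0, 0], [0, 0, 0]])

```text
clock: 10.2
eef_pos: [0.5488, -0.3556, 0.1499]
eef_rot: [[0.0, 1.0, -0.001], [1.0, -0.0, 0.002], [0.002, -0.001, -1.0]]
contact_force: [0.3, 0.8, -0.9]
opening: 0.0436
finger_force: 25.0
```

Call:
apply_moves(slide=[[0, 0, 2], [0, 0, 3], [0, 0, 3], [0, 0, 2], [0, 0, 0.8], [0, 0, 0.5], [0, 0, 0.2], [0, 0, 0]], dr=[[0, 0, 0], [0, 0, 0], [0, 0, 0], [0, 0, 0], [0, 0, 0], [0, 0, 0], [0, 0, 0], [0, 0, 0]])

```text
clock: 10.87
eef_pos: [0.55, -0.3563, 0.0365]
eef_rot: [[-0.001, 1.0, 0.001], [1.0, 0.001, -0.001], [-0.001, 0.001, -1.0]]
contact_force: [-0.5, 0.5, -0.8]
opening: 0.0437
finger_force: 25.0
```

Call:
apply_moves(slide=[[0, 0, 0], [0, 0, 0], [0, 0, 0], [0, 0, 0], [0, 0, 0], [0, 0, 0], [0, 0, 0], [0, 0, 0]], dr=[[0, 0, 0], [0, 0, 0], [0, 0, 0], [0, 0, 0], [0, 0, 0], [0, 0, 0], [0, 0, 0], [0, 0, 0]], jaw=1)

```text
clock: 11.53
eef_pos: [0.5495, -0.3565, 0.0353]
eef_rot: [[0.0, 1.0, -0.0], [1.0, -0.0, 0.0], [0.0, -0.0, -1.0]]
contact_force: [0.8, 0.2, 0.5]
opening: 0.0909
finger_force: 0.0
```

Call:
apply_moves(slide=[[0, 0, -2], [0, 0, -3], [0, 0, -3], [0, 0, -2], [1.4, -2.5, 0], [1.8, -3.5, 0], [1.8, -3.5, 0], [1.8, -3.5, 0]], dr=[[0, 0, 0], [0, 0, 0], [0, 0, 0], [0, 0, 0], [0, 0, 0], [0, 0, 0], [0, 0, 0], [0, 0, 0]])

```text
clock: 12.2
eef_pos: [0.4181, -0.2875, 0.1352]
eef_rot: [[-0.0, 1.0, -0.0], [1.0, 0.0, -0.0], [-0.0, -0.0, -1.0]]
contact_force: [-0.7, -1.1, 0.0]
opening: 0.0929
finger_force: 0.0
```

Call:
apply_moves(slide=[[1.5, -2.9, 0], [0, 0, 1], [0, 0, 2], [0, 0, 2], [0, 0, 0], [0, 0, 0], [0, 0, 0], [0, 0, 0]], dr=[[0, 0, 0], [0, 0, 0], [0, 0, 0], [0, 0, 0], [0, 0, 0], [0, 0, 0], [0, 0, 0], [0, 0, 0]])

```text
clock: 12.87
eef_pos: [0.3914, -0.2743, 0.0863]
eef_rot: [[-0.0, 1.0, 0.001], [1.0, 0.0, -0.001], [-0.001, 0.001, -1.0]]
contact_force: [-0.8, 0.1, 0.4]
opening: 0.0928
finger_force: 0.0
```

```bash
python3 - <<'E'
from h import *
c=wsnap('w3');print(read_state()['eef_pos']); im=c['image'][:,:,::-1].copy()
outline(im,c,circ(.389,-.2716,.0185,0)); outline(im,c,circ(.389,-.2716,.014,.024),(0,255,255))
cv2.imwrite('pics/w3o.png',cv2.resize(im,None,fx=1.4,fy=1.4))
E
```

```text
[ 0.39133761 -0.27419821  0.08633275]
```

View pics/w3o.png

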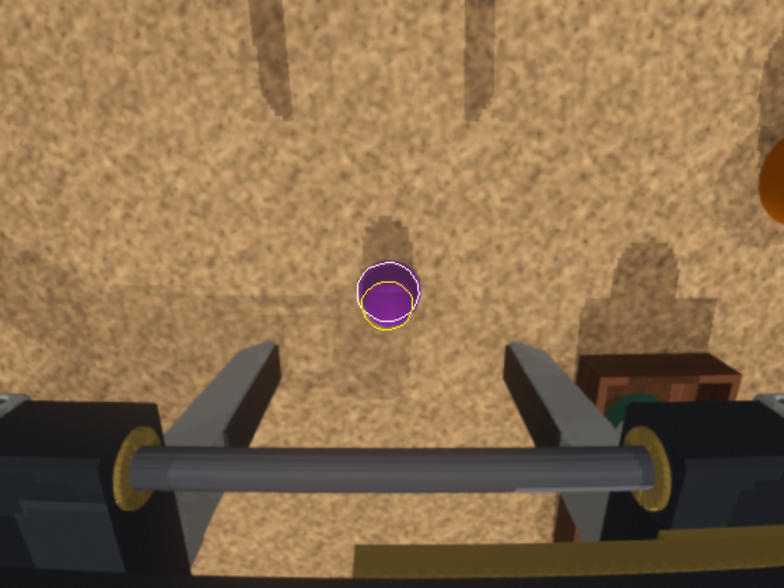

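The capsule sits at (388,295), under the overlay. I descend and grip gently.

Call:
apply_moves(slide=[[0.27, -0.22, 1.5], [0, 0, 2.5], [0, 0, 2.5], [0, 0, 1], [0, 0, 0.5], [0, 0, 0], [0, 0, 0], [0, 0, 0]], dr=[[0, 0, 0], [0, 0, 0], [0, 0, 0], [0, 0, 0], [0, 0, 0], [0, 0, 0], [0, 0, 0], [0, 0, 0]])

```text
clock: 13.58
eef_pos: [0.3891, -0.2716, 0.0064]
eef_rot: [[-0.0, 1.0, 0.002], [1.0, 0.0, -0.002], [-0.002, 0.002, -1.0]]
contact_force: [0.5, -0.5, 0.8]
opening: 0.0929
finger_force: 0.0
```

Call:
apply_moves(slide=[[0, 0, 0], [0, 0, 0], [0, 0, 0], [0, 0, 0], [0, 0, 0], [0, 0, 0], [0, 0, 0], [0, 0, 0]], dr=[[0, 0, 0], [0, 0, 0], [0, 0, 0], [0, 0, 0], [0, 0, 0], [0, 0, 0], [0, 0, 0], [0, 0, 0]], jaw=-1, force=8)

```text
clock: 14.25
eef_pos: [0.3883, -0.2708, 0.0053]
eef_rot: [[0.0, 1.0, -0.0], [1.0, -0.0, 0.0], [0.0, -0.0, -1.0]]
contact_force: [0.1, 0.4, 0.7]
opening: 0.0444
finger_force: 0.0
```

Call:
apply_moves(slide=[[0, 0, 0], [0, 0, 0], [0, 0, 0], [0, 0, 0], [0, 0, -1], [0, 0, -2], [0, 0, -2], [0, 0, 0]], dr=[[0, 0, 0], [0, 0, 0], [0, 0, 0], [0, 0, 0], [0, 0, 0], [0, 0, 0], [0, 0, 0], [0, 0, 0]])

```text
clock: 14.92
eef_pos: [0.3899, -0.2725, 0.0584]
eef_rot: [[-0.0, 1.0, 0.004], [1.0, 0.0, -0.004], [-0.004, 0.004, -1.0]]
contact_force: [0.7, 0.4, 0.4]
opening: 0.0314
finger_force: 7.9
```

```bash
python3 - <<'E'
from h import *
wsnap('w4');s=read_state();print(s['eef_pos'],s['opening'],s['finger_force']); a=snap('side','s4')['image'][190:370,220:460,::-1]
b=cv2.imread('pics/w4.png')[150:350,150:410]
cv2.imwrite('pics/m4.png',np.hstack([cv2.resize(a,(400,300)),cv2.resize(b,(390,300))]))
E
```

```text
[ 0.38940723 -0.27193366  0.05693982] 0.0311694274364585 7.9350125178646636
```

View pics/m4.png

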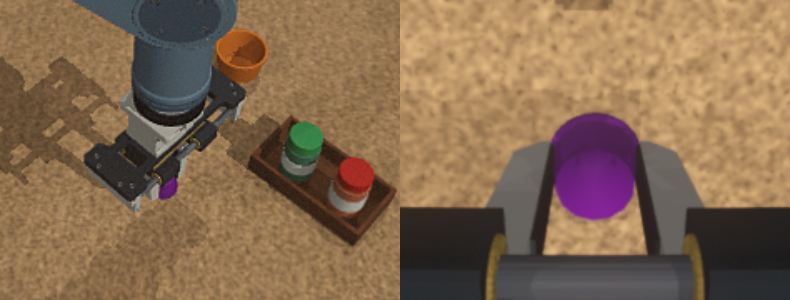

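Both jars stand upright in the tray. The purple capsule is held between the pads (right panel, around (595,170)). Next I carry it to the dish.

Call:
apply_moves(slide=[[0, 0, -2], [0, 0, -2.5], [1, 1, -0.5], [2, 2.2, 0], [2.2, 2.4, 0], [2.2, 2.4, 0], [2.2, 2.4, 0], [2.2, 2.4, 0]], dr=[[0, 0, 0], [0, 0, 0], [0, 0, 0], [0, 0, 0], [0, 0, 0], [0, 0, 0], [0, 0, 0], [0, 0, 0]])

```text
clock: 15.68
eef_pos: [0.5165, -0.1512, 0.1039]
eef_rot: [[0.0, 1.0, -0.002], [1.0, -0.0, 0.001], [0.001, -0.002, -1.0]]
contact_force: [0.7, -0.5, 0.0]
opening: 0.0318
finger_force: 7.9
```

Call:
apply_moves(slide=[[2.2, 2.4, 0], [2.2, 2.4, 0], [2.2, 2.4, 0], [2.2, 2.4, 0], [2.2, 2.4, 0], [2.2, 2.4, 0], [1.3, 1.3, 0], [0, 0, 0]], dr=[[0, 0, 0], [0, 0, 0], [0, 0, 0], [0, 0, 0], [0, 0, 0], [0, 0, 0], [0, 0, 0], [0, 0, 0]])

```text
clock: 16.35
eef_pos: [0.6747, -0.0044, 0.103]
eef_rot: [[-0.003, 1.0, -0.001], [1.0, 0.003, 0.001], [0.001, -0.001, -1.0]]
contact_force: [-0.1, -0.4, 0.2]
opening: 0.0312
finger_force: 7.9
```

Call:
apply_moves(slide=[[-0.5, 0, 1], [0, 0, 2.5], [0, 0, 2.5], [0, 0, 2], [0, 0, 0.8], [0, 0, 0.3], [0, 0, 0], [0, 0, 0]], dr=[[0, 0, 0], [0, 0, 0], [0, 0, 0], [0, 0, 0], [0, 0, 0], [0, 0, 0], [0, 0, 0], [0, 0, 0]])

```text
clock: 17.02
eef_pos: [0.6737, -0.0135, 0.0152]
eef_rot: [[0.001, 1.0, 0.001], [1.0, -0.001, -0.0], [-0.0, 0.001, -1.0]]
contact_force: [0.4, -0.7, 0.5]
opening: 0.0314
finger_force: 7.9
```

Call:
apply_moves(slide=[[0, 0, 0], [0, 0, 0], [0, 0, 0], [0, 0, 0], [0, 0, 0], [0, 0, 0], [0, 0, 0], [0, 0, 0]], dr=[[0, 0, 0], [0, 0, 0], [0, 0, 0], [0, 0, 0], [0, 0, 0], [0, 0, 0], [0, 0, 0], [0, 0, 0]], jaw=0.2)

```text
clock: 17.68
eef_pos: [0.6733, -0.0127, 0.0143]
eef_rot: [[-0.0, 1.0, -0.0], [1.0, 0.0, 0.0], [0.0, -0.0, -1.0]]
contact_force: [-0.1, -1.6, 0.4]
opening: 0.0556
finger_force: 0.0
```

Call:
apply_moves(slide=[[0, 0, -1.5], [0, 0, -3], [0, 0, -3], [0, 0, -1.2], [1.5, -1.5, 0], [2.4, -2.4, 0], [2.4, -2.4, 0], [2.4, -2.4, 0]], dr=[[0, 0, 0], [0, 0, 0], [0, 0, 0], [0, 0, 0], [0, 0, 0], [0, 0, 0], [0, 0, 0], [0, 0, 0]])

```text
clock: 18.35
eef_pos: [0.585, 0.0748, 0.1007]
eef_rot: [[0.001, 1.0, -0.001], [1.0, -0.001, 0.0], [0.0, -0.001, -1.0]]
contact_force: [0.7, 0.6, -0.5]
opening: 0.0555
finger_force: 0.0
```

Call:
apply_moves(slide=[[2.4, -2.4, 0], [2.4, -2.4, 0], [2.4, -2.4, 0], [2.4, -2.4, 0], [2.4, -2.4, 0], [2.4, -2.4, 0], [2.4, -2.4, 0], [2.2, -2.2, 0]], dr=[[0, 0, 0], [0, 0, 0], [0, 0, 0], [0, 0, 0], [0, 0, 0], [0, 0, 0], [0, 0, 0], [0, 0, 0]], jaw=1)

```text
clock: 19.02
eef_pos: [0.3945, 0.2652, 0.101]
eef_rot: [[-0.0, 1.0, -0.0], [1.0, 0.0, 0.0], [0.0, -0.0, -1.0]]
contact_force: [-1.0, -0.5, -0.2]
opening: 0.0927
finger_force: 0.0
```

Call:
apply_moves(slide=[[0.8, -0.8, 0], [0, 0, 0], [0, 0, 0], [0, 0, 0], [0, 0, 0], [0, 0, 0], [0, 0, 0], [0, 0, 0]], dr=[[0, 0, 0], [0, 0, 0], [0, 0, 0], [0, 0, 0], [0, 0, 0], [0, 0, 0], [0, 0, 0], [0, 0, 0]])

```text
clock: 19.68
eef_pos: [0.3889, 0.2717, 0.1013]
eef_rot: [[0.001, 1.0, -0.0], [1.0, -0.001, -0.0], [-0.0, -0.0, -1.0]]
contact_force: [0.1, -0.0, 0.6]
opening: 0.093
finger_force: 0.0
```

```bash
python3 - <<'E'
from h import *
c=wsnap('w5');print(read_state()['eef_pos']); im=c['image'][:,:,::-1].copy()
x,y=.3872,.2709
outline(im,c,circ(x,y,.0185,0)); outline(im,c,circ(x,y,.014,.024),(0,0,255))
a=np.radians(27.5);d=np.array([np.cos(a),np.sin(a)]);h=np.array([.378,.128])
outline(im,c,rect(*(h+d*.125),.05,.034,a,.01));outline(im,c,rect(*(h+d*.05),.1,.014,a,.014)); outline(im,c,rect(.545,.349,.085,.19,.325,.025))
im2=snap('side','s5')['image'][130:220,260:360,::-1]
cv2.imwrite('pics/w5o.png',np.hstack([cv2.resize(im,(528,396)),cv2.resize(im2,(264,396))]))
E
```

```text
[0.38867249 0.27182447 0.10125264]
```

View pics/w5o.png

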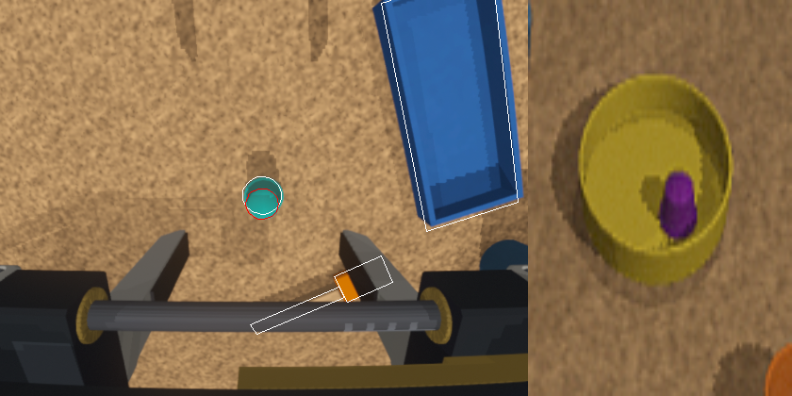

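The purple capsule stands in the dish at (678,205). The turquoise one sits under its outline at (262,197), and the blue tray is about 5 mm further along y than I fitted.

Call:
apply_moves(slide=[[-0.1, -0.15, 2], [0, 0, 2.5], [0, 0, 2.5], [0, 0, 1.7], [0, 0, 0.8], [0, 0, 0], [0, 0, 0], [0, 0, 0]], dr=[[0, 0, 0], [0, 0, 0], [0, 0, 0], [0, 0, 0], [0, 0, 0], [0, 0, 0], [0, 0, 0], [0, 0, 0]])

```text
clock: 20.45
eef_pos: [0.3877, 0.2716, 0.0073]
eef_rot: [[0.0, 1.0, 0.002], [1.0, -0.0, 0.001], [0.001, 0.002, -1.0]]
contact_force: [-0.1, -0.5, -0.1]
opening: 0.0929
finger_force: 0.0
```

Call:
apply_moves(slide=[[0, 0, 0], [0, 0, 0], [0, 0, 0], [0, 0, 0], [0, 0, 0], [0, 0, 0], [0, 0, 0], [0, 0, 0]], dr=[[0, 0, 0], [0, 0, 0], [0, 0, 0], [0, 0, 0], [0, 0, 0], [0, 0, 0], [0, 0, 0], [0, 0, 0]], jaw=-1, force=8)

```text
clock: 21.12
eef_pos: [0.3868, 0.2712, 0.0064]
eef_rot: [[0.0, 1.0, -0.0], [1.0, -0.0, 0.0], [0.0, -0.0, -1.0]]
contact_force: [0.1, -0.7, 0.1]
opening: 0.0441
finger_force: 0.0
```

Call:
apply_moves(slide=[[0, 0, 0], [0, 0, 0], [0, 0, 0], [0, 0, 0], [0, 0, -1], [0, 0, -3], [0, 0, -3.5], [0, 0, -2.5]], dr=[[0, 0, 0], [0, 0, 0], [0, 0, 0], [0, 0, 0], [0, 0, 0], [0, 0, 0], [0, 0, 0], [0, 0, 0]])

```text
clock: 21.78
eef_pos: [0.3871, 0.2714, 0.1084]
eef_rot: [[-0.0, 1.0, 0.001], [1.0, 0.0, 0.0], [0.0, 0.001, -1.0]]
contact_force: [1.4, 0.4, 0.1]
opening: 0.031
finger_force: 7.9
```

Call:
apply_moves(slide=[[-1, 1.3, 0], [-1.9, 2.4, 0], [-1.9, 2.4, 0], [-1.9, 2.4, 0], [-1.9, 2.4, 0], [-1.9, 2.5, 0], [-1.9, 2.5, 0], [-1.9, 2.5, 0]], dr=[[0, 0, 0], [0, 0, 0], [0, 0, 0], [0, 0, 0], [0, 0, 0], [0, 0, 0], [0, 0, 0], [0, 0, 0]])

```text
clock: 22.45
eef_pos: [0.5717, 0.1271, 0.1062]
eef_rot: [[0.0, 1.0, -0.0], [1.0, -0.0, 0.0], [0.0, -0.0, -1.0]]
contact_force: [0.2, 0.4, -1.0]
opening: 0.0313
finger_force: 7.9
```

Call:
apply_moves(slide=[[-1.9, 2.5, 0], [-1.9, 2.5, 0], [-1.9, 2.5, 0], [-1.5, 2, 0], [-0.7, 1, 0], [0, 0, 0], [0, 0, 0], [0, 0, 0]], dr=[[0, 0, 0], [0, 0, 0], [0, 0, 0], [0, 0, 0], [0, 0, 0], [0, 0, 0], [0, 0, 0], [0, 0, 0]])

```text
clock: 23.12
eef_pos: [0.6747, 0.05, 0.1059]
eef_rot: [[-0.0, 1.0, -0.002], [1.0, 0.0, 0.0], [0.0, -0.002, -1.0]]
contact_force: [0.7, 0.3, -0.1]
opening: 0.0312
finger_force: 7.9
```

Call:
apply_moves(slide=[[0, 0, 1], [0, 0, 2.5], [0, 0, 2.5], [0, 0, 2], [0, 0, 0.9], [0, 0, 0.5], [0, 0, 0], [0, 0, 0]], dr=[[0, 0, 0], [0, 0, 0], [0, 0, 0], [0, 0, 0], [0, 0, 0], [0, 0, 0], [0, 0, 0], [0, 0, 0]])

```text
clock: 23.78
eef_pos: [0.6762, 0.0496, 0.0131]
eef_rot: [[-0.001, 1.0, 0.001], [1.0, 0.001, -0.0], [-0.0, 0.001, -1.0]]
contact_force: [0.1, -0.1, 0.5]
opening: 0.0313
finger_force: 7.9
```

Call:
apply_moves(slide=[[0, 0, 0], [0, 0, 0], [0, 0, 0], [0, 0, 0], [0, 0, 0], [0, 0, 0], [0, 0, 0], [0, 0, 0]], dr=[[0, 0, 0], [0, 0, 0], [0, 0, 0], [0, 0, 0], [0, 0, 0], [0, 0, 0], [0, 0, 0], [0, 0, 0]], jaw=0.2)

```text
clock: 24.45
eef_pos: [0.6758, 0.0492, 0.0123]
eef_rot: [[0.0, 1.0, -0.0], [1.0, -0.0, 0.0], [0.0, -0.0, -1.0]]
contact_force: [0.2, 0.5, -1.0]
opening: 0.0557
finger_force: 0.0
```

Call:
apply_moves(slide=[[0, 0, -1.5], [0, 0, -3.5], [0, 0, -3.5], [0, 0, -1.5], [0, 0, 0], [0, 0, 0], [0, 0, 0], [0, 0, 0]], dr=[[0, 0, 0], [0, 0, 0], [0, 0, 0], [0, 0, 7], [0, 0, 7], [0, 0, 7], [0, 0, 7], [0, 0, 7]])

```text
clock: 25.12
eef_pos: [0.6758, 0.0492, 0.1126]
eef_rot: [[0.579, 0.816, 0.0], [0.816, -0.579, -0.0], [0.0, 0.0, -1.0]]
contact_force: [0.6, 0.1, -1.0]
opening: 0.0561
finger_force: 0.0
```

Call:
apply_moves(slide=[[0, 0, 0], [0, 0, 0], [0, 0, 0], [0, 0, 0], [-1.2, -1.5, 0], [-2, -3, 0], [-2, -3, 0], [-2, -3, 0]], dr=[[0, 0, 7], [0, 0, 7], [0, 0, 7], [0, 0, 6.5], [0, 0, 0], [0, 0, 0], [0, 0, 0], [0, 0, 0]], jaw=1)

```text
clock: 25.78
eef_pos: [0.5621, 0.1094, 0.112]
eef_rot: [[0.887, 0.461, -0.0], [0.461, -0.887, 0.0], [-0.0, -0.0, -1.0]]
contact_force: [-0.7, 0.0, 0.7]
opening: 0.0927
finger_force: 0.0
```

Call:
apply_moves(slide=[[-2, -2.8, 0], [-2, -2.8, 0], [-2, -2.8, 0], [-1.2, -1.7, 0], [0, 0, 0], [0, 0, 0], [0, 0, 0], [0, 0, 0]], dr=[[0, 0, 0], [0, 0, 0], [0, 0, 0], [0, 0, 0], [0, 0, 0], [0, 0, 0], [0, 0, 0], [0, 0, 0]])

```text
clock: 26.45
eef_pos: [0.4545, 0.165, 0.1126]
eef_rot: [[0.887, 0.461, 0.001], [0.461, -0.887, -0.0], [0.001, 0.001, -1.0]]
contact_force: [0.6, -0.0, -0.2]
opening: 0.093
finger_force: 0.0
```

```bash
python3 - <<'E'
from h import *
c=wsnap('w6');print(read_state()['eef_pos']); im=c['image'][:,:,::-1].copy()
a=np.radians(27.5);d=np.array([np.cos(a),np.sin(a)]);h=np.array([.378,.128])
outline(im,c,rect(*(h+d*.125),.05,.034,a,.01));outline(im,c,rect(*(h+d*.05),.1,.014,a,.014)); outline(im,c,rect(.545,.349,.085,.19,.325,.025))
im2=snap('side','s6')['image'][130:220,260:360,::-1]
cv2.imwrite('pics/w6o.png',np.hstack([cv2.resize(im,(560,420)),cv2.resize(im2,(240,420))]))
E
```

```text
[0.45432218 0.16495578 0.11244312]
```

View pics/w6o.png

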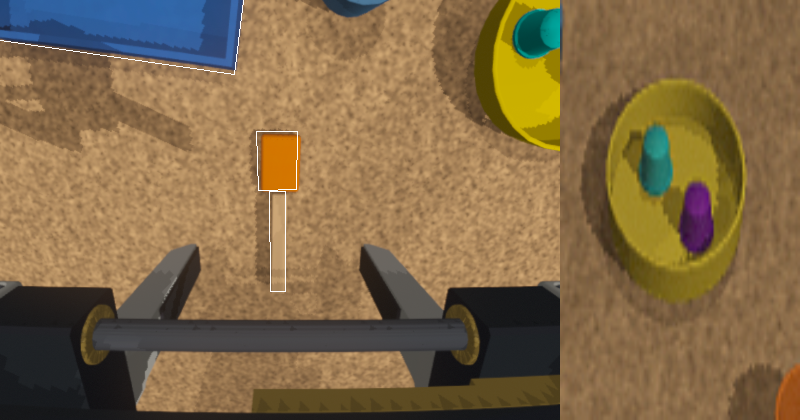

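Both capsules stand in the dish at (655,160) and (697,217). The spatula's handle lies under its outline, centred between the fingers at x≈278. I grip it now.

Call:
apply_moves(slide=[[-0.2, -0.2, 2.5], [0, 0, 3], [0, 0, 3], [0, 0, 1.7], [0, 0, 0.6], [0, 0, 0.2], [0, 0, 0], [0, 0, 0]], dr=[[0, 0, 0], [0, 0, 0], [0, 0, 0], [0, 0, 0], [0, 0, 0], [0, 0, 0], [0, 0, 0], [0, 0, 0]])

```text
clock: 27.22
eef_pos: [0.4515, 0.1663, 0.0033]
eef_rot: [[0.887, 0.461, 0.002], [0.461, -0.887, 0.0], [0.002, 0.001, -1.0]]
contact_force: [-0.6, 0.8, 0.0]
opening: 0.093
finger_force: 0.0
```

Call:
apply_moves(slide=[[0, 0, 0], [0, 0, 0], [0, 0, 0], [0, 0, 0], [0, 0, 0], [0, 0, 0], [0, 0, 0], [0, 0, 0]], dr=[[0, 0, 0], [0, 0, 0], [0, 0, 0], [0, 0, 0], [0, 0, 0], [0, 0, 0], [0, 0, 0], [0, 0, 0]], jaw=-1, force=25)

```text
clock: 27.88
eef_pos: [0.4502, 0.1664, 0.0024]
eef_rot: [[0.887, 0.462, 0.0], [0.462, -0.887, 0.0], [0.0, -0.0, -1.0]]
contact_force: [0.1, -0.7, -0.2]
opening: 0.0446
finger_force: 0.0
```

Call:
apply_moves(slide=[[0, 0, 0], [0, 0, 0], [0, 0, 0], [0, 0, 0], [0, 0, 0], [0, 0, 0], [0, 0, 0], [0, 0, 0]], dr=[[0, 0, 0], [0, 0, 0], [0, 0, 0], [0, 0, 0], [0, 0, 0], [0, 0, 0], [0, 0, 0], [0, 0, 0]])

```text
clock: 28.55
eef_pos: [0.4502, 0.1663, 0.0023]
eef_rot: [[0.887, 0.462, -0.0], [0.462, -0.887, -0.0], [-0.0, -0.0, -1.0]]
contact_force: [-0.3, -0.4, -0.7]
opening: 0.0141
finger_force: 25.0
```

Call:
apply_moves(slide=[[0, 0, -1], [0, 0, -2.5], [0, 0, -3.5], [0, 0, -3], [0, 0, 0], [0, 0, 0], [0, 0, 0], [0, 0, 0]], dr=[[0, 0, 0], [0, 0, 0], [0, 0, 0], [0, 0, -5], [0, 0, -6.5], [0, 0, -7], [0, 0, -7], [0, 0, -7]])

```text
clock: 29.22
eef_pos: [0.4504, 0.1664, 0.1035]
eef_rot: [[0.495, 0.869, 0.001], [0.869, -0.495, 0.0], [0.001, 0.001, -1.0]]
contact_force: [-1.1, -0.3, -0.4]
opening: 0.0138
finger_force: 25.0
```

Call:
apply_moves(slide=[[0, 0, 0], [0, 0, 0], [0, 0, 0], [0, 0, 0], [0, 0, 0], [0, 0, 0], [0, 0, 0], [0, 0, 0]], dr=[[0, 0, -7], [0, 0, -7], [0, 0, -7], [0, 0, -7], [0, 0, -7], [0, 0, -7], [0, 0, -5], [0, 0, -2]])

```text
clock: 29.88
eef_pos: [0.4502, 0.1664, 0.1031]
eef_rot: [[-0.33, 0.944, 0.0], [0.944, 0.33, 0.0], [-0.0, 0.0, -1.0]]
contact_force: [0.5, -0.5, -0.1]
opening: 0.0133
finger_force: 25.0
```

Call:
apply_moves(slide=[[1.3, 1.3, 0], [2.4, 2.4, 0], [2.4, 2.4, 0], [2.4, 2.4, 0], [2.4, 2.4, 0], [2.4, 2.4, 0], [1.3, 1.3, 0], [0.5, 0.4, 0]], dr=[[0, 0, 0], [0, 0, 0], [0, 0, 0], [0, 0, 0], [0, 0, 0], [0, 0, 0], [0, 0, 0], [0, 0, 0]])

```text
clock: 30.55
eef_pos: [0.5439, 0.3607, 0.1028]
eef_rot: [[-0.327, 0.945, 0.001], [0.945, 0.327, 0.001], [0.001, 0.002, -1.0]]
contact_force: [1.0, -0.8, 0.1]
opening: 0.0141
finger_force: 25.0
```

```bash
python3 - <<'E'
from h import *
c=wsnap('w7');print(read_state()['eef_pos']); im=c['image'][:,:,::-1].copy()
outline(im,c,rect(.544,.353,.085,.19,np.radians(19),.025))
cv2.imwrite('pics/w7o.png',cv2.resize(im,(784,588)))
E
```

```text
[0.54338747 0.36024276 0.1025811 ]
```

View pics/w7o.png

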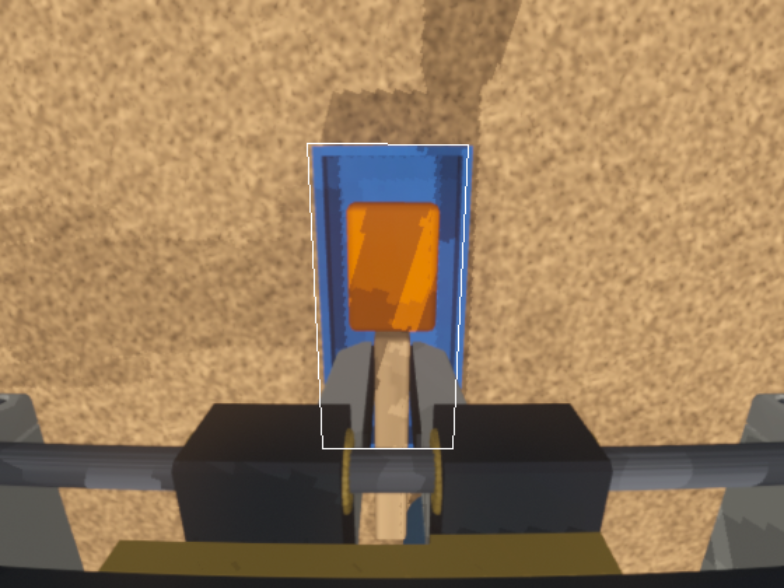

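The blade and handle lie inside the tray's outline, with the tray rim at x≈313–469, and the alignment is good. I lower it now.

Call:
apply_moves(slide=[[-0.1, 0, 1.5], [0, 0, 2.5], [0, 0, 2.5], [0, 0, 1.5], [0, 0, 0.8], [0, 0, 0.4], [0, 0, 0.2], [0, 0, 0]], dr=[[0, 0, 0], [0, 0, 0], [0, 0, 0], [0, 0, 0], [0, 0, 0], [0, 0, 0], [0, 0, 0], [0, 0, 0]])

```text
clock: 31.27
eef_pos: [0.5437, 0.3568, 0.0091]
eef_rot: [[-0.325, 0.946, 0.001], [0.946, 0.325, 0.0], [-0.0, 0.001, -1.0]]
contact_force: [-0.1, 0.4, 0.0]
opening: 0.0139
finger_force: 25.0
```

Call:
apply_moves(slide=[[0, 0, 0], [0, 0, 0], [0, 0, 0], [0, 0, 0], [0, 0, 0], [0, 0, 0], [0, 0, 0], [0, 0, 0]], dr=[[0, 0, 0], [0, 0, 0], [0, 0, 0], [0, 0, 0], [0, 0, 0], [0, 0, 0], [0, 0, 0], [0, 0, 0]], jaw=-0.5)

```text
clock: 31.93
eef_pos: [0.5432, 0.357, 0.0083]
eef_rot: [[-0.326, 0.945, -0.0], [0.945, 0.326, -0.0], [-0.0, -0.0, -1.0]]
contact_force: [-0.1, 0.7, 0.4]
opening: 0.0234
finger_force: 0.0
```

Call:
apply_moves(slide=[[0, 0, -1], [0, 0, -2], [0, 0, -3], [0, 0, -3.5], [0, 0, -3.5], [0, -3.5, 0], [0, -3.5, 0], [0, -3.5, 0]], dr=[[0, 0, 0], [0, 0, 0], [0, 0, 0], [0, 0, 0], [0, 0, 0], [0, 0, 0], [0, 0, 0], [0, 0, 0]])

```text
clock: 32.6
eef_pos: [0.4436, 0.3226, 0.1399]
eef_rot: [[-0.325, 0.946, 0.002], [0.946, 0.325, 0.001], [0.0, 0.003, -1.0]]
contact_force: [0.3, 1.0, -0.0]
opening: 0.0234
finger_force: 0.0
```

Call:
apply_moves(slide=[[-3.5, 0, 0], [-3.5, 0, 0], [-3.5, 0, 0], [-3.5, 0, 0], [-3.5, 0, 0], [-3.5, 0, 0], [0, 0, 0], [0, 0, 0]], dr=[[0, 0, 0], [0, 0, 0], [0, 0, 0], [0, 0, 0], [0, 0, 0], [0, 0, 0], [0, 0, 0], [0, 0, 0]])

```text
clock: 33.27
eef_pos: [0.5131, 0.1226, 0.1391]
eef_rot: [[-0.322, 0.947, 0.001], [0.947, 0.322, 0.0], [-0.0, 0.001, -1.0]]
contact_force: [0.6, 0.9, 0.5]
opening: 0.0232
finger_force: 0.0
```

```bash
python3 - <<'E'
from h import *
a=snap('side','s8')['image'][100:340,140:470,::-1]; b=snap('scene','c8')['image'][100:415,140:450,::-1]
cv2.imwrite('pics/f8.png',np.hstack([cv2.resize(a,(430,313)),cv2.resize(b,(308,313))]))
E
```

```text
(no output)
```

View pics/f8.png

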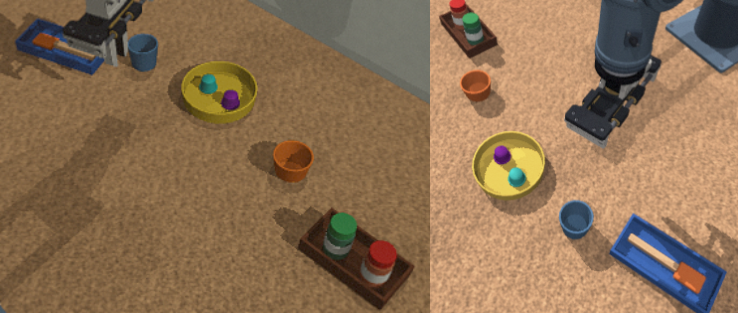

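Both jars stand in the dark tray at (343,235) and (380,262), and the capsules are in the dish at (208,83) and (231,99). The spatula lies flat in the blue tray at (665,262) in the scene panel, and the cup and ramekin haven't moved. The arm is clear, so I'm handing in.

```bash
python3 -c "from rig import close_job; print(close_job())"
```

```text
the job is handed in; nothing more can be done
None
```

I put all five things away in the order asked and handed the job in at about 33 s; the final pictures show each one in its own container and the cup and ramekin where they were, but no verdict came back.

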